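Seat a puzzle press plate and set its screw knob

TASK

Close the little puzzle press: pick up the green pressing plate and lower it (do not drop it) over the two steel pins of the press bed until it lies flush, with its red knob over the brass bush. Then screw the knob down clockwise until it bottoms out, back it off a quarter turn so the puzzle is not crushed, and finish while still gripping the knob there so it can be locked. Leave the mug, glue bottle and sorting tray alone.

Things in the scene. Friction and masses are not known exactly. Their poses are not given: they have to be found in the camera images.
- bed: Fixed press bed, a light wooden board 150 (x) by 260 (y) by 20 mm thick with a small colourful puzzle inlaid in its top; it may stand on the left or the right. Origin: centre of its underside; z up. Two steel locating pins and a brass bush (22 mm wide, at bed x 0, y +80 mm) are on its top face. Fixed to the table.
- pin_a (a point): Tip of locating pin A, at bed (+42, -100) mm, 46 mm above the bed's underside. Each pin is 12 mm in diameter, stands 26 mm above the bed's top face, its uppermost 7 mm tapering to 5 mm.
- pin_b (a point): Tip of locating pin B, at bed (-42, +20) mm; same pin as A.
- plate: Loose green pressing plate 120 (x) by 240 (y) by 10 mm thick, 0.5 to 0.9 kg in all, lying flat on the table, with two 15 mm through holes, a dark bar handle in the middle, a low steel balance block at one end (-y) and a red screw knob at the other (+y). Origin: centre of its underside, z up. Seated, its origin is 20 mm above the bed's origin and its axes agree with the bed's; it fits one way round only. Centre of mass within about 5 mm of the handle's centre in plan.
- plate_handle (a point): Middle of the plate's bar handle: 60 mm long along plate x, 20 mm thick along plate y, rising 40 mm from the plate's top face; this point is 20 mm below the handle's top and 30 mm above the plate's underside.
- hole_a (a point): Underside centre of the 15 mm hole for pin A, at plate (+42, -100) mm.
- hole_b (a point): Underside centre of the 15 mm hole for pin B, at plate (-42, +20) mm.
- knob_grip (a point): Centre of the red knurled knob head (half-way up), on the screw axis at plate (0, +80) mm. The head is 38 mm in diameter and 28 mm high, on a 22 mm steel collar 14 mm high; it has a white index line on top from its centre along its own x axis, which points at the short white mark on the plate (plate +x side of the knob) when the knob is bottomed. This point is 28 mm above the plate's top face when bottomed, and higher by 8 mm per turn. Turns with the knob.
- screw: The screw in the plate with the red knob that sits on it; origin on the screw axis at the foot of the collar (plate's top face when bottomed). Moves up and down with the thread, 8 mm per turn, and does not turn itself.
- knob (a joint): Turn of the knob, rad: 0 = bottomed out (hard stop), growing as it is unscrewed (counter-clockwise from above); at most 5.0. It starts 2.2 to 3.4 rad up and stays where it is left (turning torque about 0.06 N m).
- mug: Blue mug, 80 mm wide and 90 mm high, standing beyond the work. Origin: centre of its underside. Bystander.
- glue: White glue bottle with orange cap, 52 mm wide and 130 mm high. Origin: centre of its underside. Bystander.
- tray: Grey sorting tray with puzzle pieces, 90 by 150 by 30 mm. Origin: centre of its underside. Bystander.

How it is judged:
By the outcome, as a careful person would: the job done as asked, in the order asked, and still so for the second after the job is handed in, while the arm keeps its last pose, push and grip.
It also fails if it takes over 72 s, if anything falls off the work surface, if the arm or the gripper's body presses on something with over 40 N, if the wrist force passes 120 N, or if a joint passes its speed limit or range.

ROBOT

A 7-joint arm with a two-finger parallel gripper is mounted at the origin on the work surface. World frame = base frame: x ahead of the robot, y to its left, z up, the work surface at z = 0. Lengths are in m, angles in rad, forces in N, time in s.
With the tool pointing down it reaches from about 0.4 to 0.875 m from the base axis. Payload 6.5 kg.
Tool frame: the origin (TCP) lies on the mounting face of the last link; the fingertips stand 173 mm ahead of it and the grasp point (between the pads) lies 155 mm ahead of it; z points along the fingers, y is the direction in which the jaws open and shut (so a half turn about z gives the same grasp; the last joint's range is limited). The gripper opens to 85 mm and grips with 20 to 120 N. Pads are 22 mm wide; open, the fingers measure 114 mm over their backs; the gripper's body (76 mm by 85 mm) begins 54 mm behind the grasp point. The pads swing forward as they close: fully open they stand 13 mm farther back than shut.
Start: joints at [1.063, 0.536, -0.004, 1.538, 0.003, 1.067, -0.071], TCP at [0.278, -0.588, 0.405] pointing down, gripper open.
Joint ranges: [-2.7, 2.7], [-0.37, 2.16], [-1.27, 1.26], [0.24, 2.4], [-1.31, 4.45], [0.19, 1.91], [-2.76, 2.76]. Speed limits (rad/s): [2.39, 2.39, 3.14, 3.14, 3.14, 3.14, 3.14].

INTERFACE

Orientations are given as a 3x3 rotation matrix whose columns are the frame's x, y, z axes.
In Python, from workcell import env gives the robot as it stands. Calls block until the motion is done:
- env.reach(position, orientation): joint-space move of the TCP to a pose.
- env.line_to(position, attitude=None, vel=0.15): straight line of the TCP; attitude=None keeps the orientation; vel is the mean speed in m/s.
- env.move_joints(angles): joint-space move.
- env.open_gripper() and env.grab(): open the fingers fully, or close them until they stop; the grip force is fixed at half the most.
- env.wait(seconds).
- env.ik(position, orientation): joint angles nearest the present ones, or None.
- env.capture(name): name is "scene" or "top"; returns the picture (420x560x3 uint8, red, green, blue); there is no depth.
- env.camera_params(name): a dict with "camera_matrix" (3x3 intrinsics, pixels), "R" (3x3) and "t" (3): a world point X has camera coordinates R X + t. Camera axes: x right, y down, z forward; pixel columns grow to the right and rows downward; lengths in m; the calibration is good to about 2 mm. A picture is of the moment at which its call begins. camera_params takes no time and is no camera call.
A pose or a line that the arm cannot do raises env.IKError and nothing moves.
- env.hand_in(): hands the job in, once; it reports no verdict.
Readings, each from a call of its own:
- env.get_time(): time.
- env.get_qpos(): joint angles.
- env.get_qd(): joint speeds.
- env.get_joint_torque(): joint torques, N m.
- env.get_tool_pos(): TCP position.
- env.get_ee_rot(): TCP orientation.
- env.get_ft_force(): force on the tool from outside, world axes, zero at the start.
- env.get_torque(): the same for the moment, N m.
- env.get_opening(): finger opening in m.
Only numpy, scipy, OpenCV 4.12 (cv2) and the standard library are available. Lean on these libraries where they do the work, as an engineer would, in place of code of your own. Each camera call takes 0.05 s, during which the arm holds its last target.

## Working session

There is one attempt and no reset: what is moved stays moved. The work goes in short steps, each a Python script; the robot and the scene stay as the last script left them, time stands still between calls to the robot, and variables do not carry over. Pictures are saved under pics/ and viewed, and the job is handed in when it is done.

```bash
mkdir -p pics; ls; python3 - <<'E'
from workcell import env
import cv2, numpy as np
np.set_printoptions(precision=4,suppress=True)
for n in ("scene","top"):
    im=env.capture(n); cv2.imwrite(f"pics/{n}0.png",im[:,:,::-1])
    p=env.camera_params(n); print(n,p["camera_matrix"],p["R"],p["t"],-p["R"].T@p["t"])
print(env.get_time(),env.get_tool_pos(),env.get_ee_rot(),env.get_opening(),env.get_ft_force())
E
```

```text
pics
scene [[388.671    0.     284.767 ]
 [  0.     388.671  202.4221]
 [  0.       0.       1.    ]] [[ 0.639   0.7692 -0.0033]
 [ 0.4831 -0.4046 -0.7765]
 [-0.5987  0.4946 -0.6301]] [-0.3799 -0.2412  1.2833] [ 1.1275 -0.4401  0.62  ]
top [[414.3225   0.     283.0746]
 [  0.     414.3225 210.2752]
 [  0.       0.       1.    ]] [[ 0.0054 -0.9998  0.0215]
 [-0.9964 -0.0072 -0.0846]
 [ 0.0848 -0.021  -0.9962]] [-0.0185  0.6164  0.978 ] [0.5314 0.0065 1.0269]
0.1 [ 0.2778 -0.5873  0.4039] [[ 0.904   0.4276 -0.0008]
 [ 0.4276 -0.904   0.0014]
 [-0.0001 -0.0016 -1.    ]] 0.08502250031691673 [-0.3018  0.1386  0.2404]
```

View pics/scene0.png

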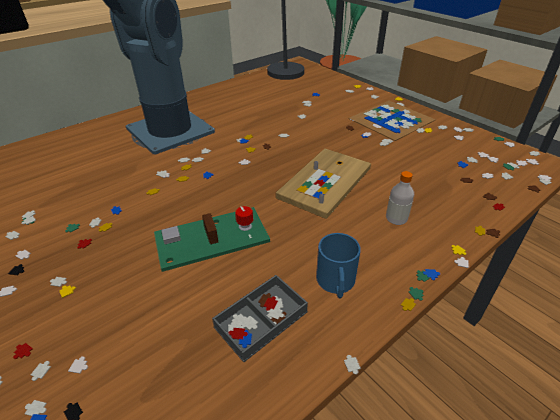

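View pics/top0.png

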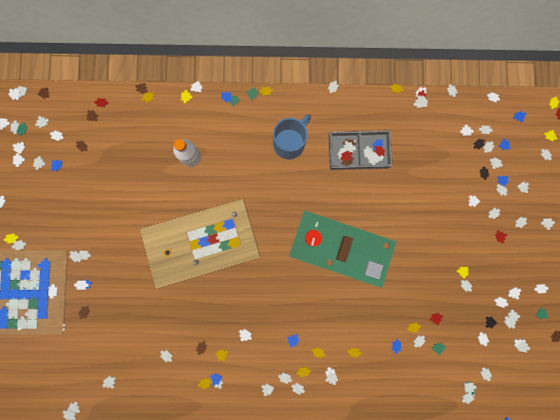

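The top view shows the bed at about (200,243), with the bush at (167,253) and the pins at (235,214) and (197,262). The plate is at about (343,248), with the red knob at (313,238), the handle at (344,249) and the holes near (386,246) and (330,262). I'll zoom in next.

```bash
python3 - <<'E'
import cv2,numpy as np
t=cv2.imread("pics/top0.png"); s=cv2.imread("pics/scene0.png")
a=cv2.resize(t[190:300,130:270],None,fx=5,fy=5,interpolation=cv2.INTER_CUBIC);cv2.imwrite("pics/z1.png",a)
a=cv2.resize(t[200:300,280:405],None,fx=6,fy=6,interpolation=cv2.INTER_CUBIC);cv2.imwrite("pics/z2.png",a)
a=cv2.resize(s[140:225,270:380],None,fx=7,fy=7,interpolation=cv2.INTER_CUBIC);cv2.imwrite("pics/z3.png",a)
a=cv2.resize(s[195:280,145:275],None,fx=6,fy=6,interpolation=cv2.INTER_CUBIC);cv2.imwrite("pics/z4.png",a)
E
```

```text
(no output)
```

View pics/z1.png

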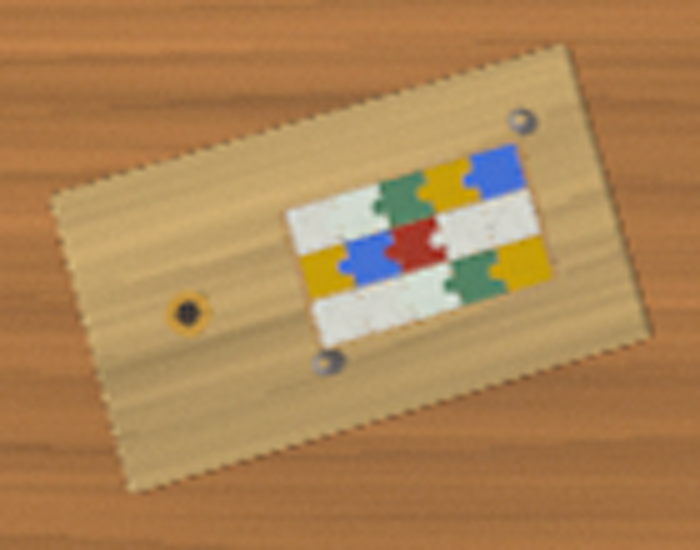

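View pics/z2.png

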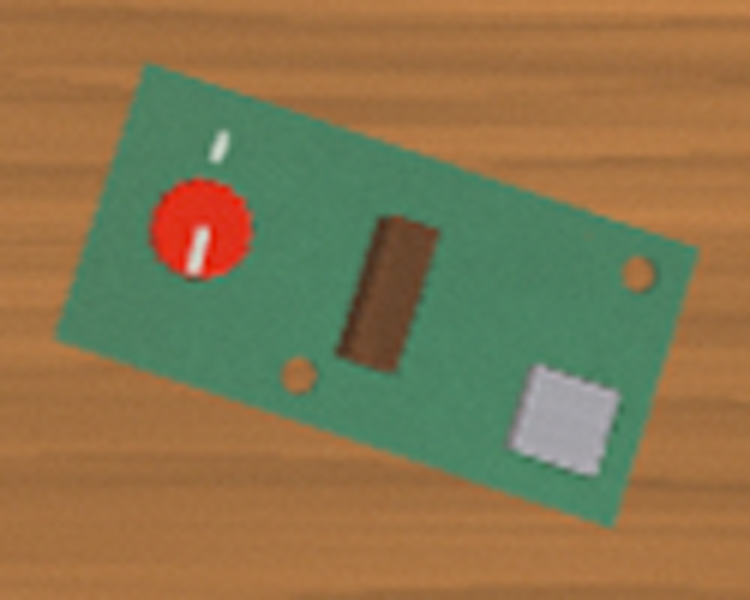

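View pics/z3.png

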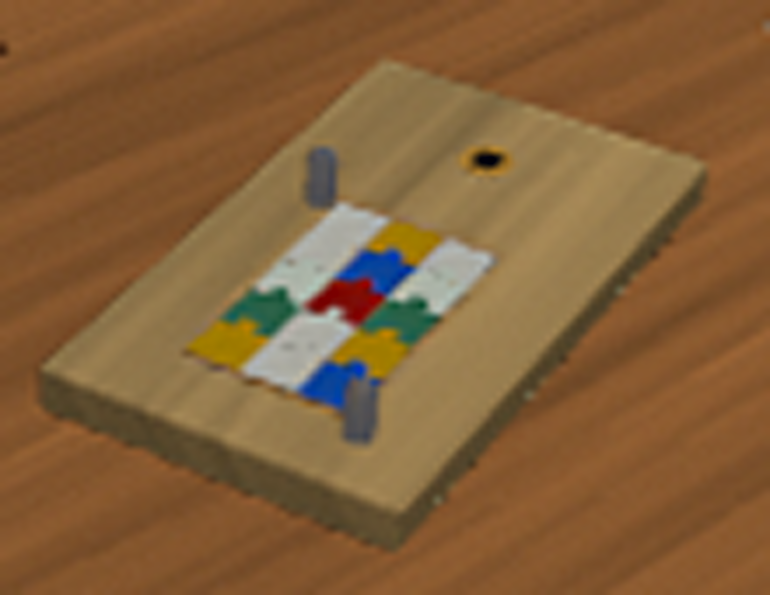

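View pics/z4.png

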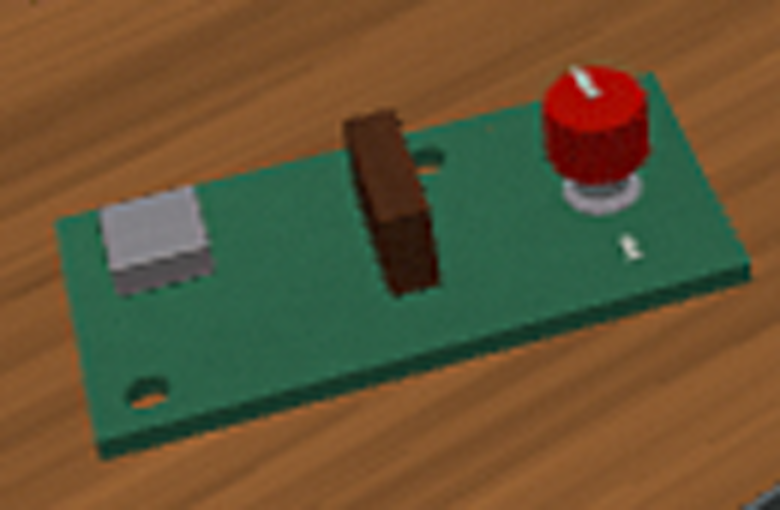

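```bash
cat > h.py <<'E'
from workcell import env
import cv2, numpy as np
np.set_printoptions(precision=4,suppress=True)
def cam(n):
    p=env.camera_params(n); return np.array(p["camera_matrix"]),np.array(p["R"]),np.array(p["t"])
def plane(n,uv,z):
    K,R,t=cam(n); uv=np.atleast_2d(uv).astype(float)
    d=np.c_[uv,np.ones(len(uv))]@np.linalg.inv(K).T@R; c=-R.T@t
    return c+d*((z-c[2])/d[:,2])[:,None]
def proj(n,X):
    K,R,t=cam(n); q=(np.atleast_2d(X)@R.T+t)@K.T; return q[:,:2]/q[:,2:]
def tri(a,b):
    P=[K@np.c_[R,t] for K,R,t in (cam("top"),cam("scene"))]
    X=cv2.triangulatePoints(P[0],P[1],np.atleast_2d(a).astype(float).T,np.atleast_2d(b).astype(float).T)
    X=(X[:3]/X[3]).T
    e=np.c_[proj("top",X)-a,proj("scene",X)-b]
    return X,e
def rigid2(m,w):
    """fit w=R(yaw)m+t in plan"""
    m=np.array(m,float);w=np.array(w,float);mc,wc=m.mean(0),w.mean(0)
    a,b=m-mc,w-wc
    yaw=np.arctan2((a[:,0]*b[:,1]-a[:,1]*b[:,0]).sum(),(a*b).sum())
    R=np.array([[np.cos(yaw),-np.sin(yaw)],[np.sin(yaw),np.cos(yaw)]])
    t=wc-R@mc
    return yaw,t,(m@R.T+t)-w
def big(mask):
    c,_=cv2.findContours(mask.astype(np.uint8),cv2.RETR_EXTERNAL,cv2.CHAIN_APPROX_NONE)
    return max(c,key=cv2.contourArea)
def quad(c):
    """4 sub-pixel corners: line fits to contour sides"""
    h=cv2.convexHull(c)
    for e in np.arange(0.01,.1,.002):
        q=cv2.approxPolyDP(h,e*cv2.arcLength(h,True),True)[:,0].astype(float)
        if len(q)<=4: break
    p=c[:,0].astype(float); L=[]
    for i in range(4):
        a,b=q[i],q[(i+1)%4]; d=(b-a)/np.linalg.norm(b-a); n=np.array([-d[1],d[0]])
        s=(p-a)@d; k=(abs((p-a)@n)<2)&(s>6)&(s<np.linalg.norm(b-a)-6)
        v=cv2.fitLine(p[k].astype(np.float32),cv2.DIST_HUBER,0,.01,.01).ravel().astype(float)
        n=np.array([-v[1],v[0]]); L.append([n[0],n[1],-n@v[2:]])
    out=[]
    for i in range(4):
        x=np.cross(L[i-1],L[i]); out.append(x[:2]/x[2])
    return np.array(out)
E
python3 - <<'E'
from h import *
t=cv2.imread("pics/top0.png"); s=cv2.imread("pics/scene0.png")
for n,im,px in (("top",t,[(150,225),(200,215),(330,250),(313,232),(341,255)]),("scene",s,[(330,160),(340,200),(190,250)])):
    hv=cv2.cvtColor(im,cv2.COLOR_BGR2HSV)
    for p in px: print(n,p,hv[p[1],p[0]])
    print("table",hv[300,100],hv[180,300] if n=="top" else hv[100,350])
    g=cv2.inRange(hv,(60,90,30),(90,255,255)); c=big(g); 
    m=np.zeros_like(g);cv2.drawContours(m,[c],-1,255,1)
    print("green area",cv2.contourArea(c),"\n",quad(c))
    b=cv2.inRange(hv,(15,60,110),(24,165,255)); cv2.imwrite(f"pics/mb_{n}.png",np.hstack([b[100:350,100:420],m[100:350,100:420]]))
E
```

```text
top (150, 225) [ 15 135 153]
top (200, 215) [ 19 112 192]
top (330, 250) [ 73 113 131]
top (313, 232) [  3 218 223]
top (341, 255) [ 12 143 107]
table [ 14 151 164] [ 14 155 168]
green area 4465.5 
 [[304.74   210.9184]
 [394.7496 241.3722]
 [380.9495 286.0304]
 [289.871  255.1392]]
scene (330, 160) [ 19 120 140]
scene (340, 200) [ 19 129  83]
scene (190, 250) [ 75 142  95]
table [ 13 165 127] [ 14 172 135]
green area 3129.5 
 [[269.7242 240.6873]
 [161.7373 270.5808]
 [154.579  231.6517]
 [253.0997 207.5535]]
```

```bash
python3 - <<'E'
from h import *
t=cv2.imread("pics/top0.png"); s=cv2.imread("pics/scene0.png")
out=[]
Q={}
for n,im in (("top",t),("scene",s)):
    hv=cv2.cvtColor(im,cv2.COLOR_BGR2HSV)
    g=cv2.inRange(hv,(60,90,70 if n=="scene" else 30),(90,255,255))
    roi=np.zeros(g.shape,np.uint8)
    if n=="top": roi[190:300,130:270]=255
    else: roi[140:225,270:380]=255
    b=cv2.inRange(hv,(17,60,100 if n=="scene" else 120),(24,150,255))&roi
    k=cv2.getStructuringElement(cv2.MORPH_ELLIPSE,(3,3)); b=cv2.morphologyEx(b,cv2.MORPH_OPEN,k)
    Q[n]=(quad(big(b)),quad(big(g)))
    v=im.copy(); v=cv2.resize(v,None,fx=4,fy=4,interpolation=cv2.INTER_CUBIC)
    for q in Q[n]:
        print(n,q.tolist())
        for p in q: cv2.drawMarker(v,tuple(int(x) for x in (p+.5)*4),(0,0,255),cv2.MARKER_CROSS,24,1)
    if n=="top": v=v[4*190:4*300,4*130:4*405]
    else: v=v[4*140:4*285,4*145:4*385]
    cv2.imwrite(f"pics/q_{n}.png",cv2.resize(v,None,fx=.72 if n=="top" else .8,fy=.72 if n=="top" else .8,interpolation=cv2.INTER_AREA))
E
```

```text
top [[242.4156875085513, 198.5294864428222], [259.2814732962785, 256.7760032246531], [155.90266927562413, 287.8272944590854], [139.49065228374786, 228.9487561507527]]
top [[304.7400314963022, 210.91843233291624], [394.7496216894789, 241.3722367063339], [380.94950532753165, 286.030396398122], [289.87096991123275, 255.1391839342165]]
scene [[370.55329629136196, 163.35759719475303], [326.5982971053615, 213.20249917761134], [275.6683253815821, 192.39248883636483], [324.29630089871984, 148.30623756565095]]
scene [[268.3047964948782, 238.41829390596678], [161.27451540226133, 267.7796012578269], [154.54117359573203, 231.66095062792695], [253.19803098593277, 207.52940080839474]]
```

View pics/q_top.png

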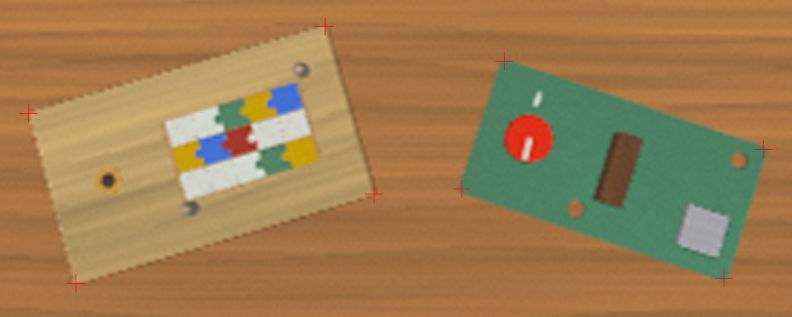

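View pics/q_scene.png

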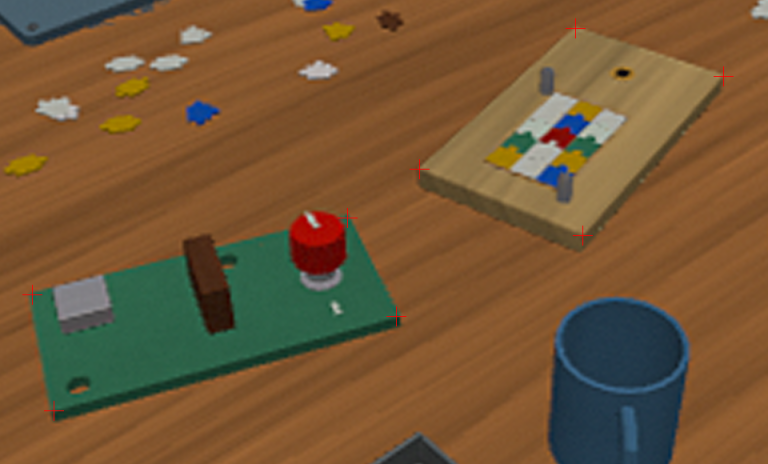

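```bash
python3 - <<'E'
from h import *
bt=np.array([[242.416,198.529],[259.281,256.776],[155.903,287.827],[139.491,228.949]])
bs=np.array([[326.598,213.202],[275.668,192.392],[324.296,148.306],[370.553,163.358]])
pt=np.array([[304.74,210.918],[394.75,241.372],[380.95,286.03],[289.871,255.139]])
ps=np.array([[268.305,238.418],[161.275,267.78],[154.541,231.661],[253.198,207.529]])
bm=np.array([[75,-130],[-75,-130],[-75,130],[75,130]])/1e3
pm=np.array([[60,120],[60,-120],[-60,-120],[-60,120]])/1e3
for nm,m,a,b,z in (("bed",bm,bt,bs,.02),("plate",pm,pt,ps,.01)):
    X,e=tri(a,b); print(nm,"heights mm",X[:,2]*1e3,"\nreproj",abs(e).max())
    for l,w in (("tri",X),("top",plane("top",a,z)),("scene",plane("scene",b,z))):
        y,t,r=rigid2(m,w[:,:2]); print(l,"yaw",np.degrees(y),"t",t,"res mm",np.linalg.norm(r,axis=1)*1e3)
# features, from zooms (px-centre convention)
def z(x,y,f,x0,y0): return ((x+.5)/f-.5+x0,(y+.5)/f-.5+y0)
F={"pinA":(z(523,117,5,130,190),z(361,383,7,270,140)),
"pinB":(z(330,357,5,130,190),z(322,152,7,270,140)),
"bush":(z(187,313,5,130,190),z(487,160,7,270,140)),
"holeA":(z(639,274,6,280,200),z(148,391,6,145,195)),
"holeB":(z(299,376,6,280,200),z(428,158,6,145,195)),
"knobtop":(z(201,229,6,280,200),z(596,98,6,145,195)),
}
for k,(a,b) in F.items():
    X,e=tri([a],[b]); print(k,X[0]*1e3,"err px",e[0])
hx=[(380,217),(440,232),(397,373),(337,357)]
# handle top in top view: right face of visible block; scene corners
for a,b in (((390,214),(345,121)),((440,232),(393,111)),((397,373),(430,208)),((347,352),(388,222))):
    X,e=tri([z(*a,6,280,200)],[z(*b,6,145,195)]);print("h",a,X[0]*1e3,e[0])
E
```

```text
bed heights mm [13.4256 13.6749 13.2334 11.9369] 
reproj 0.4433485875921406
tri yaw 17.03569042736015 t [0.5375 0.1885] res mm [0.9278 1.1129 1.376  0.9111]
top yaw 17.01890392864796 t [0.5369 0.1865] res mm [1.6563 2.0252 2.3185 1.7887]
scene yaw 16.88088895491264 t [0.5448 0.182 ] res mm [2.6431 3.3263 2.6955 3.0033]
plate heights mm [4.4726 3.7947 5.929  5.8599] 
reproj 0.4715964368082268
tri yaw -18.44253941276407 t [ 0.5258 -0.1619] res mm [3.3551 2.965  3.1851 2.9286]
top yaw -18.34571721500672 t [ 0.5256 -0.1613] res mm [4.0745 4.1244 3.8859 3.9318]
scene yaw -18.490204563220786 t [ 0.5309 -0.1637] res mm [3.8953 2.9051 3.0673 2.7734]
pinA [608.4382 102.7065  39.7427] err px [-0.1887 -0.168  -0.2801  0.0243]
pinB [494.359  191.4208  41.0496] err px [-0.1741 -0.1536 -0.2274  0.0191]
bush [514.2442 265.3104  16.2322] err px [-0.1813 -0.1723 -0.241   0.0264]
holeA [ 533.6821 -269.7566    4.7838] err px [-0.1606 -0.0881 -0.2394 -0.0166]
holeB [ 491.725  -128.474     5.7456] err px [-0.3834 -0.2449 -0.5333 -0.0138]
knobtop [550.4502 -84.4535  51.0163] err px [-0.2569 -0.1793 -0.3699  0.0015]
h (390, 214) [ 548.498  -166.6531   83.9829] [ 5.5898  3.1154  7.8052 -0.0239]
h (440, 232) [ 550.012  -169.4044   91.1946] [-0.9546 -0.6026 -1.3831 -0.05  ]
h (397, 373) [ 502.2502 -155.7097    4.3873] [-5.7666 -4.0229 -8.4422 -0.5737]
h (347, 352) [ 500.2676 -151.8247   -8.6848] [0.1865 0.1156 0.2631 0.0073]
```

```bash
cat >> h.py <<'E'
def ori(yaw,flip=False):
    """tool down, jaws (tool y) along the y axis of a frame at yaw (or its opposite)"""
    y=np.array([-np.sin(yaw),np.cos(yaw),0.])*(-1 if flip else 1); z=np.array([0,0,-1.])
    return np.c_[np.cross(y,z),y,z]
E
python3 - <<'E'
from h import *
print(env.get_qpos())
r=np.radians
for nm,p,yaws in (("plate",(.527,-.1623,.19),[-18.4]),("bed",(.540,.186,.21),[17]),("knob",(.517,.262,.23),range(-180,181,30))):
    for y in yaws:
        for f in ((False,True) if nm!="knob" else (False,)):
            print(nm,y,f,env.ik(np.array(p),ori(r(y),f)))
E
```

```text
[ 1.0628  0.5371 -0.0044  1.5388  0.0026  1.0673 -0.0712]
plate -18.4 False [ 0.5915  0.7545 -0.496   1.8908  0.5759  0.6418  0.986 ]
plate -18.4 True [ 0.191   0.6946  0.0342  1.9154 -0.0432  0.5322 -1.6374]
bed 17 False [ 0.1036  0.808  -0.7089  1.8291  0.7282  0.7855  0.8737]
bed 17 True [-0.1876  0.702  -0.298   1.8467  0.323   0.6403 -1.9543]
knob -180 False [-0.3205  0.6796 -0.3049  1.8208  0.3021  0.6868 -2.3679]
knob -150 False [-0.2346  0.7    -0.4232  1.8154  0.4154  0.715  -1.9351]
knob -120 False [-0.1259  0.7379 -0.5772  1.8087  0.5595  0.7637 -1.5233]
knob -90 False [-0.0708  0.7634 -0.658   1.8055  0.6337  0.7953 -1.0552]
knob -60 False [-0.1391  0.7325 -0.5582  1.8095  0.5419  0.7569 -0.4627]
knob -30 False [-0.1307  0.7359 -0.5702  1.809   0.5531  0.7612  0.0524]
knob 0 False [-0.1261  0.7378 -0.5769  1.8087  0.5592  0.7636  0.5713]
knob 30 False [ 0.0843  0.8691 -0.9039  1.7967  0.8536  0.921   0.8854]
knob 60 False [ 0.1803  0.9768 -1.0824  1.7917  1.0088  1.0449  1.3139]
knob 90 False [ 0.1803  0.9768 -1.0824  1.7917  1.0088  1.0449  1.8375]
knob 120 False [-1.2538  1.0085  1.082   1.8757 -1.0903  1.0016 -2.283 ]
knob 150 False [-0.9355  0.7291  0.5367  1.8591 -0.5527  0.706  -2.1735]
knob 180 False [-0.3205  0.6796 -0.3049  1.8208  0.3021  0.6868 -2.3679]
```

```bash
python3 - <<'E'
from h import *
psi=np.radians(-18.4); yd=np.array([-np.sin(psi),np.cos(psi)])
c=np.array([.527,-.1623])-.004*yd
O=ori(psi,True)
env.reach(np.r_[c,.32],O); print(env.get_time(),env.get_qpos())
env.line_to(np.r_[c,.245]); print(env.get_time(),env.get_tool_pos(),env.get_ft_force())
for n in ("scene","top"):
    cv2.imwrite(f"pics/{n}1.png",env.capture(n)[:,:,::-1])
t=cv2.imread("pics/top1.png"); s=cv2.imread("pics/scene1.png")
a=cv2.resize(t[180:310,260:420],None,fx=5,fy=5,interpolation=cv2.INTER_CUBIC)[:600];cv2.imwrite("pics/z5.png",a)
a=cv2.resize(s[130:280,145:290],None,fx=4,fy=4,interpolation=cv2.INTER_CUBIC);cv2.imwrite("pics/z6.png",a)
E
```

```text
1.9 [ 0.2233  0.4793  0.0037  1.872  -0.0016  0.79   -1.6655]
2.55 [ 0.5261 -0.1665  0.2455] [ 0.4313  0.812  -0.6911]
```

View pics/z5.png

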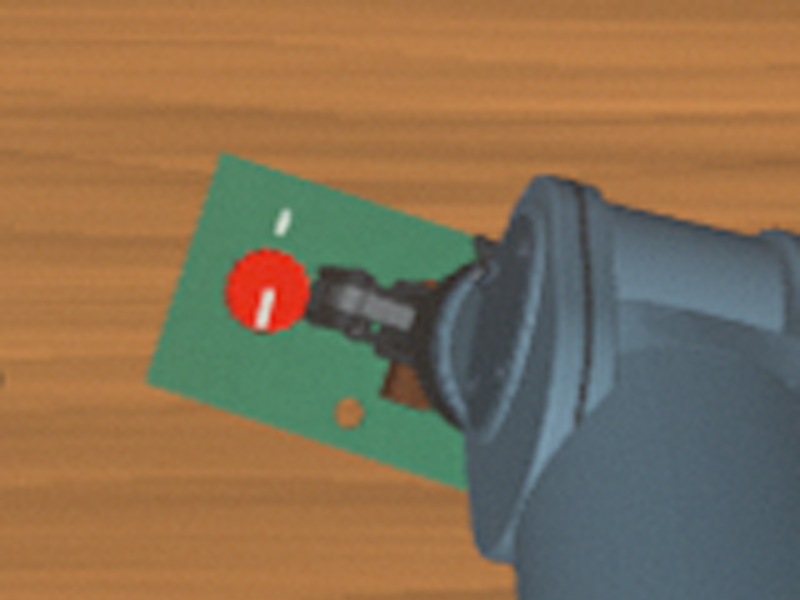

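View pics/z6.png

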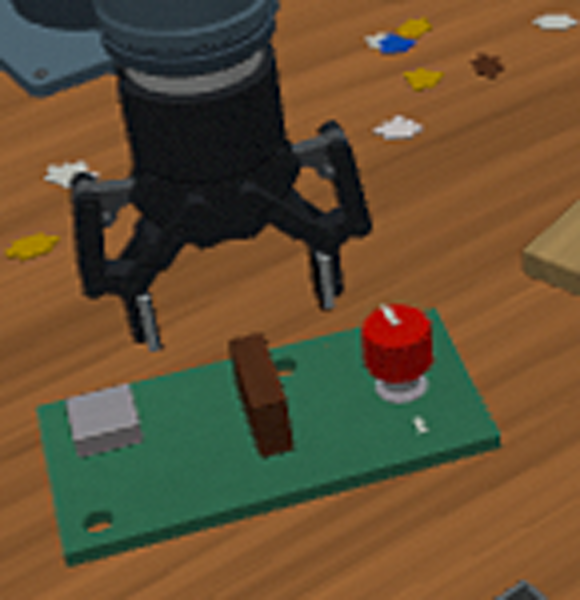

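```bash
python3 - <<'E'
from h import *
p=env.get_tool_pos(); psi=np.radians(-18.4); yd=np.r_[-np.sin(psi),np.cos(psi),0]
for z in (.080,.085,.09):
  q=np.r_[p[:2],z]
  print(z,proj("scene",[q+.0425*yd,q-.0425*yd, q+.057*yd]), "mean", proj("scene",[q]))
for z in (.085,.11,.13,.15):
  q=np.r_[p[:2],z]
  print(z,proj("top",[q+.057*yd]), (proj("top",[q+.057*yd])-[260,180])*5)
E
```

```text
0.08 [[224.0913 206.2825]
 [184.9653 215.677 ]
 [230.547  204.7324]] mean [[204.8073 210.9128]]
0.085 [[223.8573 204.5094]
 [184.5743 213.8885]
 [230.3382 202.9621]] mean [[204.497  209.1318]]
0.09 [[223.6216 202.7231]
 [184.1803 212.0862]
 [230.1277 201.1786]] mean [[204.1843 207.3374]]
0.085 [[326.4721 240.0541]] [[332.3607 300.2707]]
0.11 [[327.8938 239.907 ]] [[339.469  299.5351]]
0.13 [[329.088  239.7835]] [[345.4399 298.9173]]
0.15 [[330.3364 239.6543]] [[351.6821 298.2713]]
```

```bash
python3 - <<'E'
import cv2
t=cv2.imread("pics/top1.png"); s=cv2.imread("pics/scene1.png")
cv2.imwrite("pics/z7.png",cv2.resize(t[220:280,295:355],None,fx=9,fy=9,interpolation=cv2.INTER_CUBIC))
cv2.imwrite("pics/z8.png",cv2.resize(s[160:245,160:260],None,fx=7,fy=7,interpolation=cv2.INTER_CUBIC))
E
```

```text
(no output)
```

View pics/z7.png

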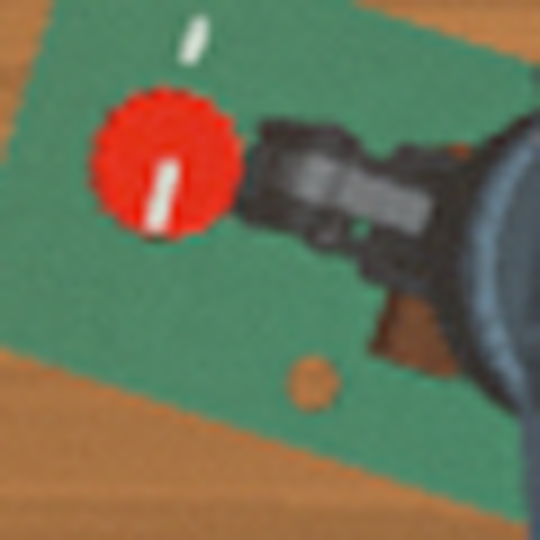

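View pics/z8.png

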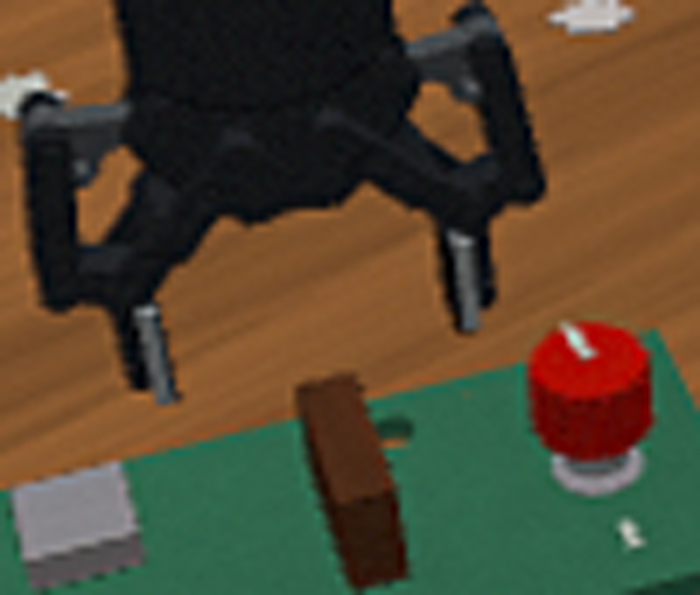

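```bash
python3 - <<'E'
from h import *
from scipy.optimize import fsolve
p=env.get_tool_pos(); psi=np.radians(-18.4); yd=np.r_[-np.sin(psi),np.cos(psi),0]
for uv in ((160+542/7,160+192/7),(160+40/7,160+300/7),(160+493/7,160+300/7),(160+468/7,160+330/7),(160+165/7,160+402/7),(160+128/7,160+385/7)):
    print(uv,fsolve(lambda v:proj("scene",[np.r_[p[:2],v[1]]+yd*v[0]])[0]-uv,[0.05,.1])*1e3)
# gripper back edge in top as a check; handle/knob in the scene referenced to same plane
E
```

```text
(237.42857142857144, 187.42857142857142) [ 76.0967 122.0749]
(165.71428571428572, 202.85714285714286) [-74.0208 124.4284]
(230.42857142857144, 202.85714285714286) [57.2247 85.2281]
(226.85714285714286, 207.14285714285714) [48.2757 75.7965]
(183.57142857142858, 217.42857142857144) [-46.0704  76.2156]
(178.28571428571428, 215.0) [-55.4845  86.0267]
```

```bash
python3 - <<'E'
from h import *
p=env.get_tool_pos(); psi=np.radians(-18.4); yd=np.r_[-np.sin(psi),np.cos(psi)];xd=np.r_[yd[1],-yd[0]]
def rel(n,uv,z):
    w=plane(n,[uv],z)[0][:2]-p[:2]; print(n,uv,z,"x',y' mm",w@xd*1e3,w@yd*1e3)
f=lambda x,y:(160+(x+.5)/7-.5,160+(y+.5)/7-.5)
zb=-.006
for z in (.018,.024): rel("scene",f(122,463),z+zb);rel("scene",f(140,527),z+zb)
print("handle top corners")
for q in ((297,385),(355,375),(392,490),(340,500)): rel("scene",f(*q),.05+zb)
print("knob top"); rel("scene",f(590,356),.056+zb); rel("scene",f(530,360),.056+zb)
t=lambda x,y:(280+(x+.5)/6-.5,200+(y+.5)/6-.5)
print("top: handle, knob,block")
for q in ((390,214),(440,232),(397,373),(347,352)): rel("top",t(*q),.05)
rel("top",t(201,229),.056);
for q in ((533,365),(512,450)): rel("top",t(*q),.022)
E
```

```text
scene (177.0, 225.71428571428572) 0.011999999999999999 x',y' mm -53.91552092140406 -62.521907821986176
scene (179.57142857142858, 234.85714285714286) 0.011999999999999999 x',y' mm -21.001206488458134 -62.08488964655862
scene (177.0, 225.71428571428572) 0.018000000000000002 x',y' mm -46.90214766013569 -62.59444041579344
scene (179.57142857142858, 234.85714285714286) 0.018000000000000002 x',y' mm -14.312630961529063 -62.16173472615485
handle top corners
scene (202.0, 214.57142857142856) 0.044000000000000004 x',y' mm -33.42774564176048 -4.022002592187115
scene (210.28571428571428, 213.14285714285714) 0.044000000000000004 x',y' mm -31.428710889257694 14.588522346620175
scene (215.57142857142856, 229.57142857142856) 0.044000000000000004 x',y' mm 26.688754811873544 12.961452077331128
scene (208.14285714285714, 231.0) 0.044000000000000004 x',y' mm 25.228991007382245 -3.028402175251389
knob top
scene (243.85714285714286, 210.42857142857144) 0.05 x',y' mm -5.5774767488733366 86.83319107334094
scene (235.28571428571428, 211.0) 0.05 x',y' mm -10.787808843827998 68.16828550231061
top: handle, knob,block
top (344.5833333333333, 235.25) 0.05 x',y' mm 26.37472876562732 15.87724304150645
top (352.9166666666667, 238.25) 0.05 x',y' mm 25.99080058597715 -5.0102762762281134
top (345.75, 261.75) 0.05 x',y' mm -31.879387671581583 -5.930314878375625
top (337.4166666666667, 258.25) 0.05 x',y' mm -30.397593838512947 15.211676743237211
top (313.0833333333333, 237.75) 0.056 x',y' mm -3.4478028089010886 85.11398444964976
top (368.4166666666667, 260.4166666666667) 0.022 x',y' mm -10.698991662090483 -62.02156953848157
top (364.9166666666667, 274.5833333333333) 0.022 x',y' mm -45.77005777798667 -64.31364146984716
```

```bash
python3 - <<'E'
from h import *
p=env.get_tool_pos(); psi=np.radians(-18.4); yd=np.r_[-np.sin(psi),np.cos(psi),0];xd=np.r_[yd[1],-yd[0],0]
g=np.r_[p[:2],0]-.003*xd+.001*yd
for z in (.215,.200,.190):
    env.line_to(np.r_[g[:2],z],vel=.08); print(z,env.get_tool_pos(),env.get_ft_force())
env.grab(); print(env.get_time(),env.get_opening(),env.get_tool_pos(),env.get_ft_force())
env.line_to(np.r_[g[:2],.195],vel=.05); env.wait(.2);print(env.get_ft_force(),env.get_torque(),env.get_opening())
env.line_to(np.r_[g[:2],.28],vel=.1); env.wait(.3);print(env.get_time(),env.get_ft_force(),env.get_torque(),env.get_opening())
cv2.imwrite("pics/scene2.png",env.capture("scene")[:,:,::-1])
E
```

```text
0.215 [ 0.5237 -0.1645  0.2147] [ 0.576   0.5031 -0.2728]
0.2 [ 0.5235 -0.1645  0.1994] [ 0.1492  0.1109 -0.2586]
0.19 [ 0.5235 -0.1645  0.1894] [-0.2277 -0.1014  0.075 ]
4.4 0.019272080897651363 [ 0.5244 -0.1638  0.1905] [0.4792 3.5789 4.7234]
[-0.0914 -0.077  -9.0286] [-0.0134 -0.0118 -0.031 ] 0.018888118058135398
6.15 [-0.2837 -0.5967 -8.0748] [ 0.0028  0.036  -0.0271] 0.018943078438209245
```

View pics/scene2.png

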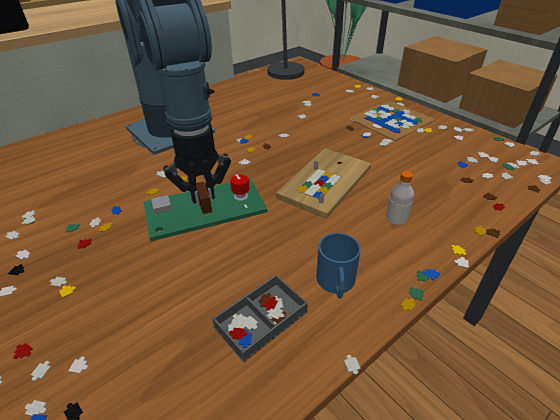

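```bash
python3 - <<'E'
from h import *
p=env.get_tool_pos()
env.line_to(np.r_[p[:2],.335],vel=.2)
O=ori(np.radians(17.0),True)
env.line_to(np.r_[.515,.0,.335],ori(0,True),vel=.2)
env.line_to(np.r_[.537,.186,.335],O,vel=.2)
print(env.get_time(),env.get_qpos())
env.line_to(np.r_[.537,.186,.265],vel=.12); env.wait(.2)
print(env.get_time(),env.get_tool_pos(),env.get_ee_rot(),env.get_opening(),env.get_ft_force())
for n in ("scene","top"):
    cv2.imwrite(f"pics/{n}3.png",env.capture(n)[:,:,::-1])
t=cv2.imread("pics/top3.png"); s=cv2.imread("pics/scene3.png")
cv2.imwrite("pics/z9.png",cv2.resize(t[180:310,120:280],None,fx=5,fy=5,interpolation=cv2.INTER_CUBIC)[:600])
cv2.imwrite("pics/z10.png",cv2.resize(s[100:240,250:400],None,fx=4,fy=4,interpolation=cv2.INTER_CUBIC))
E
```

```text
8.6833 [-0.2498  0.4938 -0.2097  1.8097  0.1333  0.8532 -1.8001]
9.6167 [0.5374 0.1861 0.2659] [[ 0.9563  0.2922  0.0017]
 [ 0.2922 -0.9563  0.0006]
 [ 0.0018 -0.0001 -1.    ]] 0.019280861723658733 [-0.1113  0.3495 -8.0241]
```

View pics/z9.png

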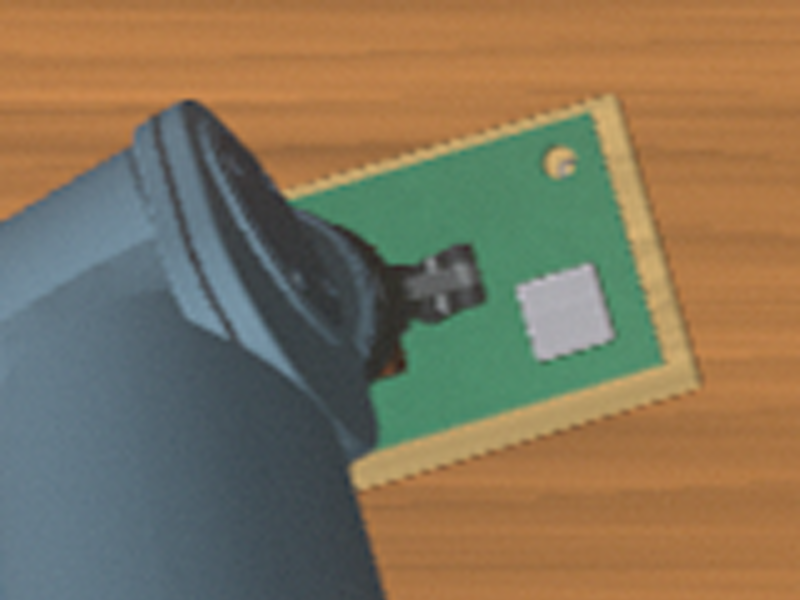

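View pics/z10.png

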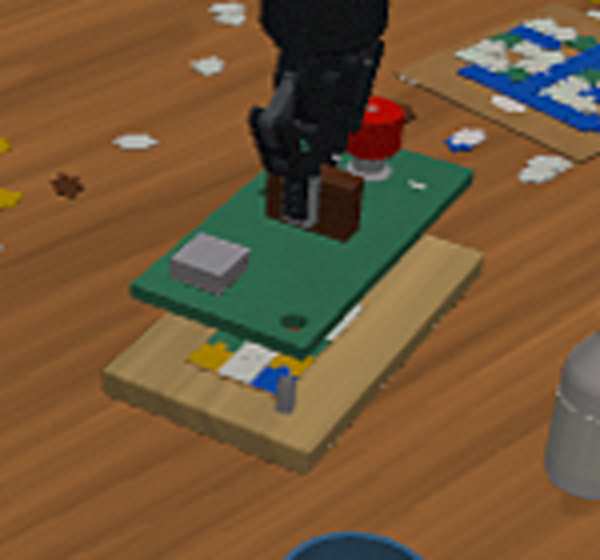

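```bash
cat > meas.py <<'E'
from h import *
def measure(tag,yawbed=17.0,zoff=.1905):
    p=env.get_tool_pos(); R=env.get_ee_rot(); yt=np.arctan2(-R[0,0]*0-(-R[0,1]), -R[1,1]) # tool y = -frame y
    out={}
    ztop=p[2]-zoff+.010
    c,s=np.cos(yt),np.sin(yt); M=np.array([[c,-s],[s,c]])
    print("tool",p,"yaw",np.degrees(yt),"ztop",ztop)
    for n,roi in (("top",(180,310,120,280)),("scene",(100,250,250,400))):
        im=env.capture(n)[:,:,::-1].copy(); cv2.imwrite(f"pics/{n}{tag}.png",im)
        f=6; r=cv2.resize(im[roi[0]:roi[1],roi[2]:roi[3]],None,fx=f,fy=f,interpolation=cv2.INTER_CUBIC)
        hv=cv2.cvtColor(r,cv2.COLOR_BGR2HSV); g=cv2.inRange(hv,(60,70,60),(90,255,255))
        cs,h=cv2.findContours(g,cv2.RETR_CCOMP,cv2.CHAIN_APPROX_NONE)
        e=proj(n,[np.r_[p[:2]+M@[.042,-.1],ztop]])[0]
        best=None
        for k,cc in enumerate(cs):
            if h[0][k][3]<0 or cv2.contourArea(cc)<250: continue
            (x,y),ax,an=cv2.fitEllipse(cc)
            px=np.array([(x+.5)/f-.5+roi[2],(y+.5)/f-.5+roi[0]])
            d=np.linalg.norm(px-e)
            if best is None or d<best[0]: best=(d,px,ax)
        if best is None: print(n,"no hole"); continue
        w=plane(n,[best[1]],ztop)[0]
        dm=M.T@(w[:2]-p[:2])-[.042,-.1]
        print(n,"holeA px",best[1],"axes px",np.array(best[2])/f,"world",w,"offset from tool-predicted in plate frame mm",dm*1e3)
        out[n]=w
    return out
E
python3 - <<'E'
from meas import *
measure("4")
# pin A in the two cams from first pictures, at z=.046
def z(x,y,f,x0,y0): return ((x+.5)/f-.5+x0,(y+.5)/f-.5+y0)
a=z(523,117,5,130,190); b=z(361,383,7,270,140)
print("pinA top",plane("top",[a],.046),"scene",plane("scene",[b],.046),"tri",tri([a],[b])[0])
a=z(330,357,5,130,190); b=z(322,152,7,270,140)
print("pinB top",plane("top",[a],.046),"scene",plane("scene",[b],.046))
print("pinA now px in top (z9 566,167):",z(566,167,5,120,180),plane("top",[z(566,167,5,120,180)],.046), "was px",z(523,117,5,130,190))
E
```

```text
tool [0.5372 0.1861 0.2656] yaw 16.99952564564872 ztop 0.08510195557505433
top holeA px [231.4436 211.9272] axes px [7.1877 7.7021] world [0.6069 0.1041 0.0851] offset from tool-predicted in plate frame mm [0.7092 1.2758]
scene holeA px [322.7606 180.6082] axes px [4.1675 5.3253] world [0.614  0.1    0.0851] offset from tool-predicted in plate frame mm [ 6.299  -4.7355]
pinA top [[0.6076 0.1016 0.046 ]] scene [[0.6144 0.0974 0.046 ]] tri [[0.6084 0.1027 0.0397]]
pinB top [[0.4942 0.1901 0.046 ]] scene [[0.5001 0.1866 0.046 ]]
pinA now px in top (z9 566,167): (232.8, 213.0) [[0.6075 0.105  0.046 ]] was px (234.2, 213.0)
```

```bash
python3 - <<'E'
import cv2
t=cv2.imread("pics/top0.png"); u=cv2.imread("pics/top4.png");s=cv2.imread("pics/scene0.png")
import numpy as np
f=lambda im,x,y:cv2.resize(im[y-12:y+13,x-12:x+13],None,fx=15,fy=15,interpolation=cv2.INTER_NEAREST)
cv2.imwrite("pics/z11.png",np.hstack([f(t,234,214),f(u,234,214)]))
cv2.imwrite("pics/z12.png",np.hstack([f(t,196,262),f(s,321,198)]))
E
```

```text
(no output)
```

View pics/z11.png

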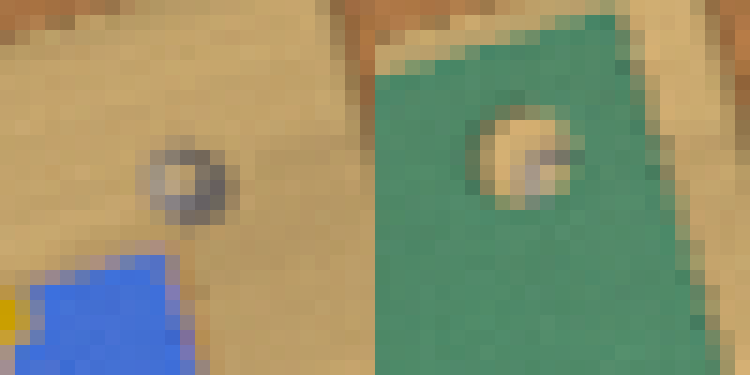

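View pics/z12.png

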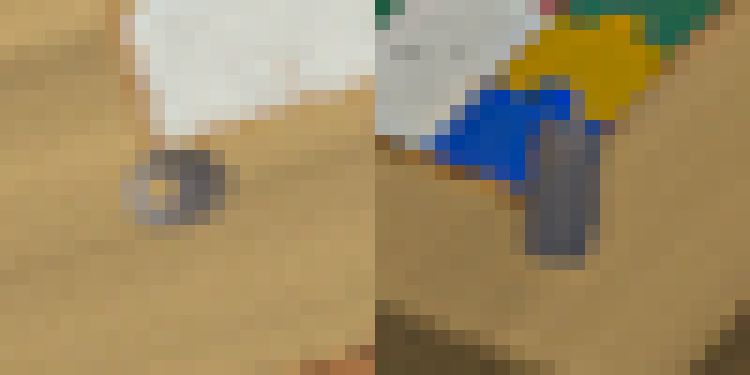

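```bash
cat >> meas.py <<'E'
def edge_yaws(im,zt,zb=.02):
    """yaw of plate and bed edges in the top view by line fits to mask boundaries"""
    hv=cv2.cvtColor(im,cv2.COLOR_BGR2HSV)
    g=cv2.inRange(hv,(60,70,60),(90,255,255)); b=cv2.inRange(hv,(17,60,120),(90,150,255))|g
    roi=np.zeros_like(g); roi[180:310,205:275]=255
    res={}
    for nm,m,z in (("plate",g&roi,zt),("bed",b&roi,zb)):
        c=big(m)[:,0].astype(float)
        w=plane("top",c,z)[:,:2]
        # classify along local frame at 17 deg
        y=np.radians(17);xd=np.array([np.cos(y),np.sin(y)]);yd=np.array([-xd[1],xd[0]])
        a,bb=w@xd,w@yd
        for e,sel,k in (("-y",bb<bb.min()+.006,0),("+x",a>a.max()-.006,1)):
            s=a if k==0 else bb
            q=w[sel]; ss=s[sel]; lo,hi=ss.min(),ss.max(); q=q[(ss>lo+.015)&(ss<hi-.015)]
            v=cv2.fitLine(q.astype(np.float32),cv2.DIST_HUBER,0,1e-4,1e-4).ravel()
            d=np.array([v[0],v[1]]); an=np.degrees(np.arctan2(d[1],d[0]))
            an=an if k==0 else an-90
            res[nm,e]=((an+90)%180-90,len(q))
    return res
E
python3 - <<'E'
from meas import *
for n in ("3","4"):
    for k,v in edge_yaws(cv2.imread(f"pics/top{n}.png"),.085).items(): print(n,k,v)
E
```

```text
3 ('plate', '-y') (np.float32(17.336899), 37)
3 ('plate', '+x') (np.float32(16.974762), 19)
3 ('bed', '-y') (np.float32(16.786469), 46)
3 ('bed', '+x') (np.float32(17.140137), 26)
4 ('plate', '-y') (np.float32(17.199272), 37)
4 ('plate', '+x') (np.float32(16.92746), 19)
4 ('bed', '-y') (np.float32(16.911827), 46)
4 ('bed', '+x') (np.float32(18.136581), 26)
```

```bash
python3 - <<'E'
from meas import *
env.line_to([.5365,.1852,.243],vel=.08); env.wait(.2)
measure("5"); print(env.get_time(),env.get_ft_force())
t=cv2.imread("pics/top5.png");s=cv2.imread("pics/scene5.png")
f=lambda im,x,y:cv2.resize(im[y-12:y+13,x-12:x+13],None,fx=15,fy=15,interpolation=cv2.INTER_NEAREST)
cv2.imwrite("pics/z13.png",np.hstack([f(t,234,214),f(s,321,188)]))
cv2.imwrite("pics/z14.png",cv2.resize(s[100:240,250:400],None,fx=5,fy=5,interpolation=cv2.INTER_CUBIC)[:600])
E
```

```text
tool [0.5367 0.1853 0.2433] yaw 16.99832835939858 ztop 0.06281245676023813
top holeA px [232.6191 212.8966] axes px [6.9776 7.5021] world [0.6065 0.1037 0.0628] offset from tool-predicted in plate frame mm [0.8099 1.5578]
scene holeA px [321.877  188.1625] axes px [3.6506 5.4575] world [0.6134 0.0995 0.0628] offset from tool-predicted in plate frame mm [ 6.2108 -4.4351]
10.5417 [-0.1082  0.05   -8.5158]
```

View pics/z13.png

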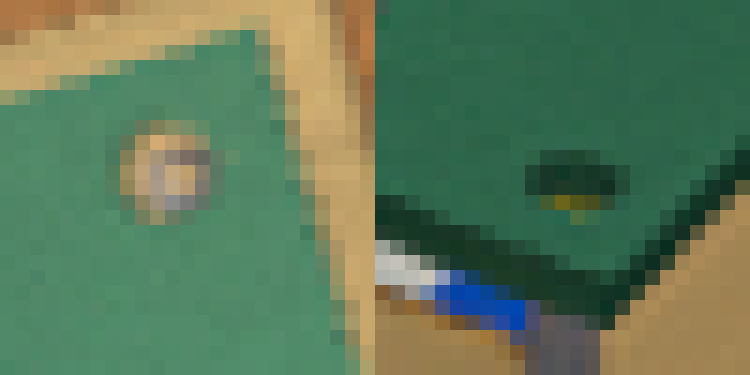

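View pics/z14.png

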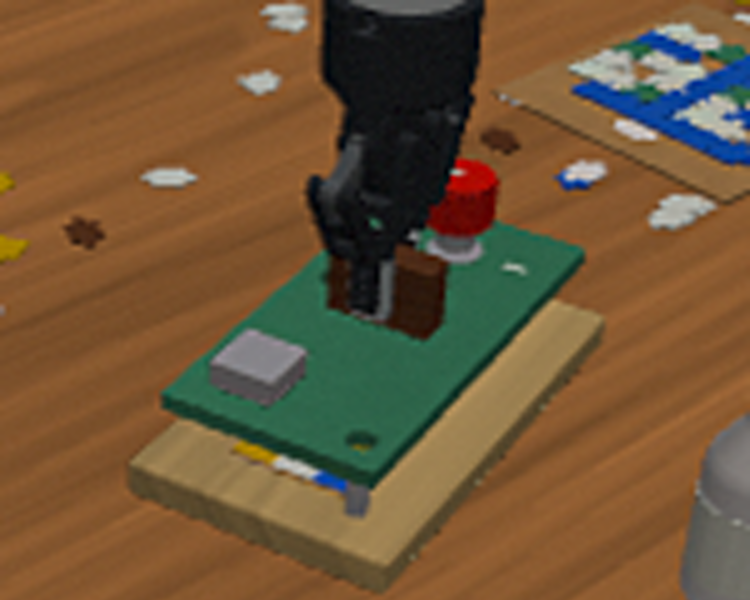

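```bash
python3 - <<'E'
from h import *
for z in (.240,.237,.234,.231,.228,.225,.222):
    env.line_to([.5364,.1849,z],vel=.03)
    f=env.get_ft_force();print(z,env.get_tool_pos(),f,env.get_torque(),round(env.get_opening(),4))
    if abs(f[2]+8.3)>8 or np.hypot(*f[:2])>8: print("stop"); break
print(env.get_time())
E
```

```text
0.24 [0.5362 0.1848 0.2398] [-0.2973 -0.2742 -8.7088] [-0.012  -0.0009 -0.038 ] 0.0193
0.237 [0.5363 0.1849 0.2367] [-0.895   0.115  -7.6686] [-0.0204 -0.0004  0.0078] 0.0193
0.234 [0.5363 0.1849 0.2338] [ 0.515  -0.3435 -8.7939] [-0.0268 -0.0278 -0.0234] 0.0192
0.231 [0.5363 0.1849 0.2308] [-0.5817 -0.4274 -9.109 ] [-0.0014  0.0036  0.0098] 0.0193
0.228 [0.5363 0.1848 0.2278] [ 0.0326  0.0574 -8.4907] [ 0.0404 -0.0014  0.015 ] 0.0192
0.225 [0.5363 0.1848 0.2248] [ 0.2886 -0.2414 -8.2981] [-0.0073  0.0293 -0.0274] 0.0192
0.222 [0.5363 0.1848 0.2218] [-0.8968 -0.3451 -8.8916] [ 0.0099  0.0684 -0.0482] 0.0187
12.2917
```

```bash
python3 - <<'E'
from h import *
for z in (.219,.216,.214,.212,.211,.210,.209,.208):
    env.line_to([.5364,.1849,z],vel=.02)
    f=env.get_ft_force();print(z,env.get_tool_pos(),f,env.get_torque(),round(env.get_opening(),4))
    if f[2]>3 or np.hypot(*f[:2])>10: print("stop"); break
print(env.get_time())
for n in ("scene","top"): cv2.imwrite(f"pics/{n}6.png",env.capture(n)[:,:,::-1])
t=cv2.imread("pics/top6.png");s=cv2.imread("pics/scene6.png")
cv2.imwrite("pics/z15.png",cv2.resize(s[110:230,260:390],None,fx=5,fy=5,interpolation=cv2.INTER_CUBIC)[:600])
E
```

```text
0.219 [0.5363 0.1849 0.2188] [ 0.0723 -0.6886 -8.522 ] [ 0.0259  0.0244 -0.0072] 0.0192
0.216 [0.5363 0.1849 0.2158] [-0.0166  1.3545 -8.3921] [ 0.0036  0.0359 -0.0304] 0.019
0.214 [0.5363 0.1849 0.2139] [ 0.0746  0.7289 -8.3614] [ 0.0518  0.0357 -0.0291] 0.0193
0.212 [0.5363 0.1849 0.2119] [-0.3547 -0.9775 -7.7249] [ 0.0205  0.0061 -0.0311] 0.0193
0.211 [0.5364 0.1849 0.2109] [ 0.2284 -1.1585 -7.6964] [0.041  0.0101 0.0678] 0.0191
0.21 [0.5365 0.185  0.2105] [-3.2313 -0.8861  0.4865] [-0.1031  0.5245  0.03  ] 0.0194
0.209 [0.5365 0.185  0.2105] [-5.94   -2.3334 12.1606] [-0.3713  1.2379  0.0149] 0.0193
stop
14.1417
```

View pics/z15.png

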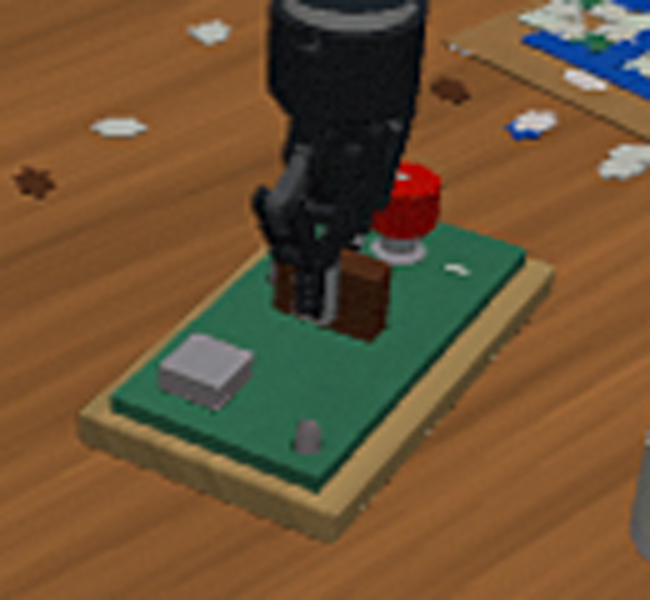

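```bash
python3 - <<'E'
from h import *
env.line_to([.5364,.1849,.2104],vel=.02); print(env.get_ft_force())
env.open_gripper(); env.wait(.1); print(env.get_time(),env.get_opening(),env.get_tool_pos(),env.get_ft_force())
env.line_to([.5364,.1849,.30],vel=.12); print(env.get_time(),env.get_ft_force())
# swing aside to free the top view
q=env.get_qpos(); q[0]+=.45; env.move_joints(q); print(env.get_time(),env.get_tool_pos())
for n in ("scene","top"): cv2.imwrite(f"pics/{n}7.png",env.capture(n)[:,:,::-1])
t=cv2.imread("pics/top7.png");s=cv2.imread("pics/scene7.png")
cv2.imwrite("pics/z16.png",cv2.resize(t[190:300,125:275],None,fx=5,fy=5,interpolation=cv2.INTER_CUBIC))
cv2.imwrite("pics/z17.png",cv2.resize(s[110:230,260:390],None,fx=5,fy=5,interpolation=cv2.INTER_CUBIC)[:600])
E
```

```text
[-1.6616 -0.5926 -0.5927]
15.25 0.08560338708951533 [0.5364 0.1849 0.2104] [0.5239 0.5755 0.3166]
16.15 [-0.2212  0.9533 -0.5613]
17.1417 [ 0.5632 -0.0647  0.2992]
```

View pics/z16.png

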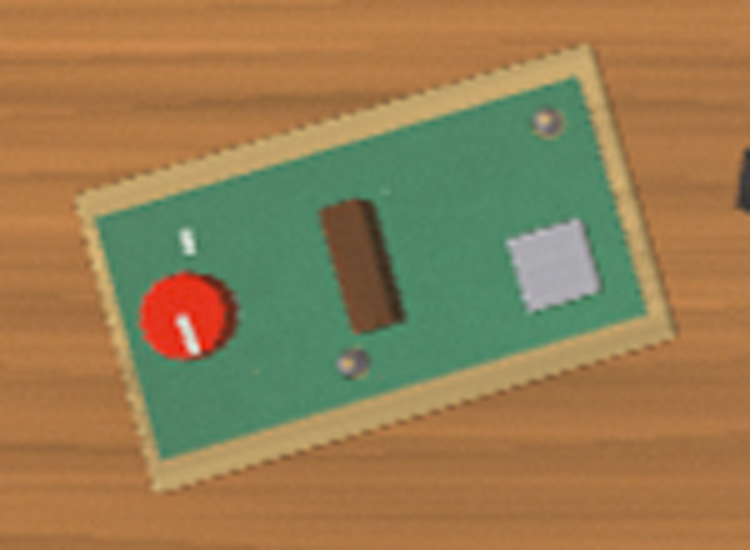

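View pics/z17.png

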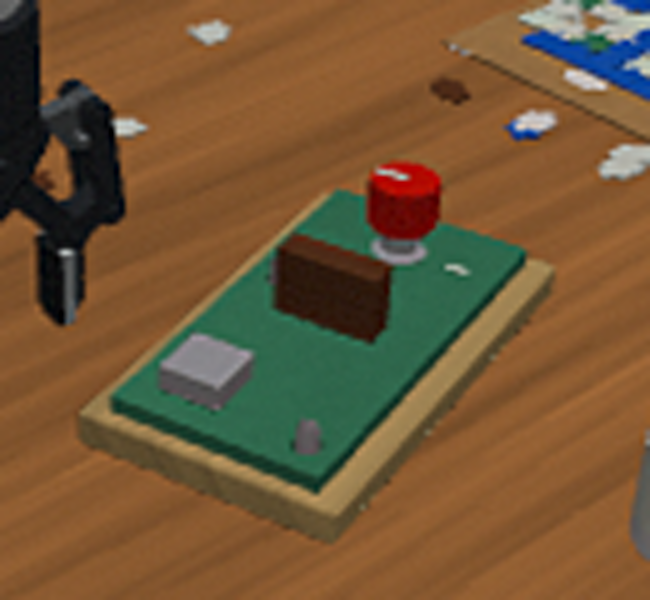

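```bash
cat > knob.py <<'E'
from h import *
def knob(im,roi,z=.076,f=6):
    y0,y1,x0,x1=roi
    r=cv2.resize(im[y0:y1,x0:x1],None,fx=f,fy=f,interpolation=cv2.INTER_CUBIC)
    hv=cv2.cvtColor(r,cv2.COLOR_BGR2HSV)
    red=cv2.inRange(hv,(0,120,190),(8,255,255))|cv2.inRange(hv,(172,120,190),(180,255,255))
    c=cv2.convexHull(big(red)); (x,y),ax,an=cv2.fitEllipse(c)
    up=lambda x,y:np.array([(x+.5)/f-.5+x0,(y+.5)/f-.5+y0])
    ctr=plane("top",[up(x,y)],z)[0]
    m=np.zeros_like(red); cv2.fillConvexPoly(m,c,255); m=cv2.erode(m,np.ones((3,3),np.uint8))
    w=cv2.inRange(hv,(0,0,140),(180,110,255))&m
    ys,xs=np.nonzero(w)
    W=plane("top",np.array([up(a,b) for a,b in zip(xs,ys)]),z)
    d=W.mean(0)-ctr
    cov=np.cov((W[:,:2]-W[:,:2].mean(0)).T); v=np.linalg.eigh(cov)[1][:,1]; v=v*np.sign(v@d[:2])
    return up(x,y),np.array(ax)/f,ctr,np.degrees(np.arctan2(d[1],d[0])),np.degrees(np.arctan2(v[1],v[0])),np.hypot(*d[:2])
E
python3 - <<'E'
from knob import *
print(knob(cv2.imread("pics/top7.png"),(235,270,145,180)))
k=knob(cv2.imread("pics/top0.png"),(220,260,295,335),z=.056);print(k)
from meas import *
c,s=np.cos(np.radians(17)),np.sin(np.radians(17)); 
print("knob predicted from tool at release",np.array([.5364,.1849])+np.array([-s*.08,c*.08]))
# pins px centers (tips stand .046) now
for nm,uv,m in (("A",((547+.5)/5-.5+125,(121+.5)/5-.5+190),(.042,-.1)),("B",((353+.5)/5-.5+125,(363+.5)/5-.5+190),(-.042,.02))):
    w=plane("top",[uv],.046)[0]; print(nm,w, "bed origin from it",w[:2]-np.array([[c,-s],[s,c]])@m)
E
```

```text
(array([160.9263, 252.872 ]), array([16.5088, 16.6503]), array([0.5133, 0.2632, 0.076 ]), np.float64(-158.8589634704676), np.float64(-156.29375900663996), np.float64(0.008584286222119923))
(array([313.2452, 237.6713]), array([15.9123, 16.0475]), array([ 0.5501, -0.085 ,  0.056 ]), np.float64(169.1452031329252), np.float64(165.22761331905664), np.float64(0.008654422308558783))
knob predicted from tool at release [0.513  0.2614]
A [0.6057 0.1021 0.046 ] bed origin from it [0.5362 0.1854]
B [0.4914 0.1909 0.046 ] bed origin from it [0.5374 0.1841]
```

```bash
python3 - <<'E'
from h import *
xy=[.5131,.2615]
q=env.ik(np.r_[xy,.30],ori(np.radians(-30))); print("mid",q)
q=np.array(q); q[6]+=np.radians(95); print(q)
env.move_joints(q); print(env.get_time(),env.get_tool_pos())
for z in (.25,.232,.219):
    env.line_to(np.r_[xy,z],vel=.1); f=env.get_ft_force(); print(z,env.get_tool_pos(),f)
    if abs(f).max()>5: break
print(env.get_time(),env.get_qpos(),env.get_ee_rot()[:,1])
for n in ("scene","top"): cv2.imwrite(f"pics/{n}8.png",env.capture(n)[:,:,::-1])
s=cv2.imread("pics/scene8.png")
cv2.imwrite("pics/z18.png",cv2.resize(s[90:210,270:400],None,fx=5,fy=5,interpolation=cv2.INTER_CUBIC)[:600])
E
```

```text
mid [ 0.0706  0.7211 -0.8742  1.7821  0.6652  0.9622 -0.0354]
[ 0.0706  0.7211 -0.8742  1.7821  0.6652  0.9622  1.6226]
20.125 [0.5132 0.2613 0.2999]
0.25 [0.5131 0.2617 0.2498] [0.5203 0.1521 0.2445]
0.232 [0.5128 0.2613 0.2313] [ 0.2244 -0.4076 -0.3461]
0.219 [0.5128 0.2613 0.2183] [0.2496 0.3476 0.5675]
21.3917 [ 0.0103  0.8287 -0.7831  1.813   0.774   0.8387  1.5439] [-0.9063  0.4225  0.0007]
```

View pics/z18.png

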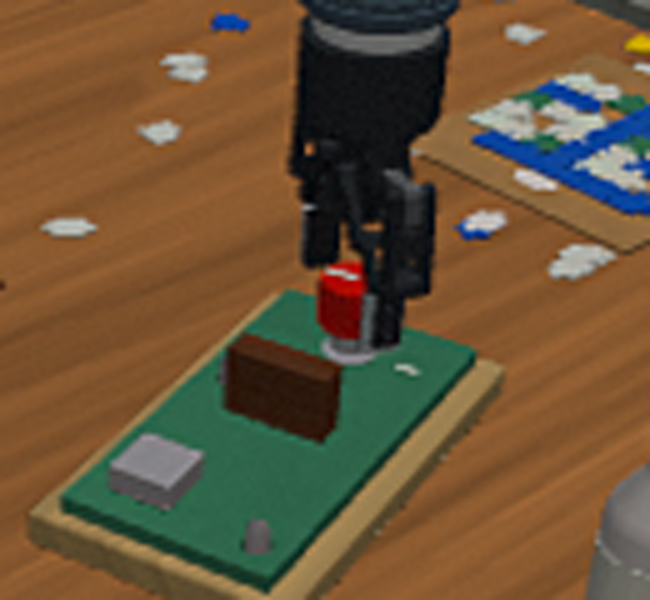

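```bash
python3 - <<'E'
from h import *
f0=env.get_ft_force()
env.grab(); env.wait(.2); print(env.get_time(),env.get_opening(),env.get_tool_pos(),env.get_ft_force(),env.get_torque())
q0=np.array(env.get_qpos()); print(q0)
# small test turn with following descent
p=np.array(env.get_tool_pos()); R=env.get_ee_rot()
qd=np.array(env.ik(p-[0,0,.008*3.2/(2*np.pi)],R)); d=(qd-q0)/3.2; print("dq per rad",d)
np.savez("turn.npz",q0=q0,d=d)
for a in (.1,.3):
    q=q0+d*a; q[6]=q0[6]-a+d[6]*a; env.move_joints(q)
    print(a,env.get_time(),env.get_tool_pos(),env.get_ft_force(),env.get_torque(),env.get_qpos()[6]-q0[6],env.get_opening())
E
```

```text
22.1917 0.03646167779947417 [0.5135 0.2614 0.2194] [ 0.4912 -2.0461  5.8102] [-0.4404 -0.1204 -0.0233]
[ 0.0108  0.8272 -0.7838  1.812   0.7741  0.8392  1.544 ]
dq per rad [-0.001   0.0017  0.0015  0.0002  0.0017 -0.0019 -0.0012]
0.1 22.4417 [0.5134 0.2615 0.2194] [0.6032 0.6931 3.7779] [-0.1962  0.1555 -0.0326] -0.09767721149731012 0.03691052047127478
0.3 22.75 [0.5133 0.2616 0.2191] [-1.1883 -0.0746  3.7769] [-0.1426  0.2753 -0.0588] -0.2947784969398193 0.03632488098157803
```

```bash
python3 - <<'E'
from h import *
z=np.load("turn.npz");q0,d=z["q0"],z["d"]
for a in (.8,1.3,1.8,2.3,2.7,2.85):
    q=q0+d*a; q[6]=q0[6]-a+d[6]*a; env.move_joints(q)
    f,t=env.get_ft_force(),env.get_torque()
    print(a,round(env.get_time(),2),env.get_tool_pos(),f,t,env.get_qpos()[6]-q0[6])
    if abs(f).max()>20 or abs(t[2])>.35: print("stop"); break
cv2.imwrite("pics/scene9.png",env.capture("scene")[:,:,::-1])
s=cv2.imread("pics/scene9.png")
cv2.imwrite("pics/z19.png",cv2.resize(s[90:210,270:400],None,fx=5,fy=5,interpolation=cv2.INTER_CUBIC)[:600])
E
```

```text
0.8 23.3 [0.513  0.262  0.2184] [-2.4808  1.6231  4.8974] [ 0.2852  0.6438 -0.1377] -0.7957711203839323
1.3 23.85 [0.513  0.2624 0.2179] [-3.6131  4.1706  3.4792] [ 0.879   0.784  -0.1036] -1.2963824996952475
1.8 24.4 [0.5133 0.2625 0.2173] [-1.9494  5.2144  2.606 ] [ 1.0686  0.4442 -0.0096] -1.7969801634058258
2.3 24.95 [0.5137 0.2621 0.2167] [-0.951   4.8971  0.4899] [ 1.1181  0.1235 -0.0731] -2.2980494116473342
2.7 25.42 [0.5141 0.262  0.2162] [ 1.2867  5.9613 -0.633 ] [ 1.2502 -0.1449 -0.0351] -2.6996380833564793
2.85 25.68 [0.5142 0.262  0.216 ] [1.147  6.8815 0.2881] [ 1.2601 -0.2181 -0.0623] -2.8502110914957712
```

View pics/z19.png

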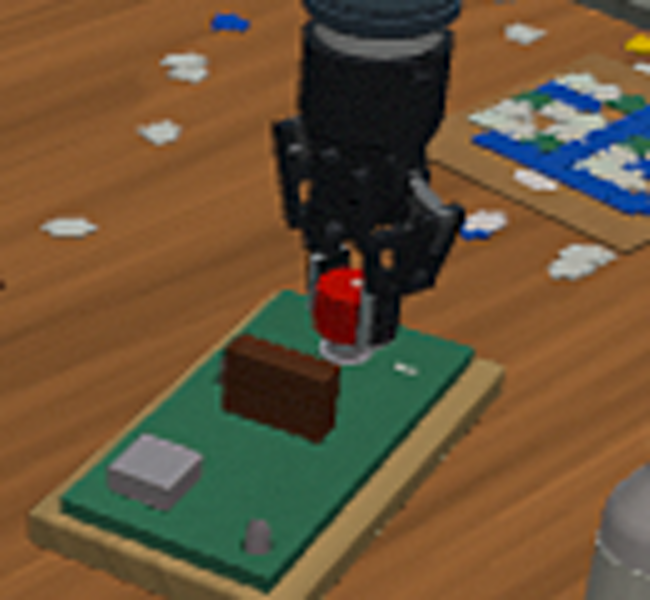

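```bash
python3 - <<'E'
from h import *
z=np.load("turn.npz");q0,d=z["q0"],z["d"]
for a in np.arange(2.9,3.6,.04):
    b=min(a,3.25)
    q=q0+d*b; q[6]=q0[6]-a+d[6]*b; env.move_joints(q); env.wait(.05)
    f=env.get_ft_force(); t=np.mean([env.get_torque()[2] for _ in range(3)])
    print(round(a,2),round(env.get_time(),2),env.get_tool_pos(),f,"tz %.3f"%t,"q7 %.4f"%(env.get_qpos()[6]-q0[6]),"tau7 %.3f"%env.get_joint_torque()[6])
    if np.hypot(*f[:2])>20 or abs(t)>.45: print("stop"); break
E
```

```text
2.9 26.03 [0.5142 0.262  0.216 ] [ 1.643   5.6725 -1.7494] tz -0.077 q7 -2.8997 tau7 0.035
2.94 26.33 [0.5143 0.262  0.216 ] [ 1.7972  5.5823 -0.1949] tz -0.031 q7 -2.9397 tau7 0.041
2.98 26.63 [0.5143 0.2619 0.2159] [ 0.9474  6.0501 -0.9157] tz -0.036 q7 -2.9798 tau7 0.041
3.02 26.93 [0.5144 0.2619 0.2158] [ 1.8238  5.2967 -1.2162] tz -0.031 q7 -3.0198 tau7 0.041
3.06 27.23 [0.5144 0.2619 0.2158] [ 2.3432  5.0325 -0.681 ] tz -0.100 q7 -3.0599 tau7 0.041
3.1 27.53 [0.5144 0.2619 0.2157] [ 2.1059  5.752  -0.3155] tz -0.019 q7 -3.0999 tau7 0.041
3.14 27.83 [0.5145 0.2619 0.2157] [ 2.1645  5.5118 -0.8002] tz -0.066 q7 -3.1400 tau7 0.041
3.18 28.13 [0.5145 0.2618 0.2156] [ 1.7381  5.3519 -0.6734] tz -0.125 q7 -3.1801 tau7 0.041
3.22 28.43 [0.5145 0.2618 0.2156] [ 3.1577  5.8488 -0.9082] tz -0.041 q7 -3.2201 tau7 0.041
3.26 28.73 [0.5148 0.2617 0.2156] [ 3.4542  4.8847 -2.0818] tz 0.404 q7 -3.2594 tau7 -0.380
3.3 29.03 [0.5148 0.2618 0.2156] [ 3.3574  5.8755 -1.5911] tz 1.113 q7 -3.2982 tau7 -1.094
stop
```

```bash
python3 - <<'E'
from h import *
z=np.load("turn.npz");q0,d=z["q0"],z["d"]
for a in (3.26,3.22,3.1,2.6,2.1,1.8,1.66):
    b=min(a,3.2365)
    q=q0+d*b; q[6]=q0[6]-a+d[6]*b; env.move_joints(q); env.wait(.1)
    f=env.get_ft_force(); t=np.mean([env.get_torque()[2] for _ in range(3)])
    print(round(a,2),round(env.get_time(),2),env.get_tool_pos(),f,"tz %.3f"%t,"q7 %.4f"%(env.get_qpos()[6]-q0[6]),"tau7 %.3f"%env.get_joint_torque()[6],round(env.get_opening(),4))
for n in ("scene","top"): cv2.imwrite(f"pics/{n}10.png",env.capture(n)[:,:,::-1])
s=cv2.imread("pics/scene10.png");t=cv2.imread("pics/top10.png")
cv2.imwrite("pics/z20.png",cv2.resize(s[110:200,300:380],None,fx=6.5,fy=6.5,interpolation=cv2.INTER_CUBIC)[:600])
cv2.imwrite("pics/z21.png",cv2.resize(t[190:300,125:275],None,fx=5,fy=5,interpolation=cv2.INTER_CUBIC))
E
```

```text
3.26 29.38 [0.5148 0.2617 0.2156] [ 3.5825  5.811  -1.5658] tz 0.447 q7 -3.2593 tau7 -0.420 0.0363
3.22 29.73 [0.5148 0.2617 0.2156] [ 3.5133  4.5464 -1.358 ] tz 0.068 q7 -3.2199 tau7 -0.057 0.0367
3.1 30.08 [0.5147 0.2618 0.2158] [ 4.0946  5.0447 -0.2906] tz 0.068 q7 -3.0997 tau7 -0.048 0.0369
2.6 30.73 [0.5143 0.2619 0.2164] [1.8326 5.1029 0.4785] tz 0.052 q7 -2.5991 tau7 -0.058 0.0368
2.1 31.38 [0.5138 0.2618 0.2169] [0.1336 4.8847 1.9336] tz 0.060 q7 -2.1038 tau7 -0.054 0.0364
1.8 31.88 [0.5137 0.2616 0.2173] [-0.1398  5.1522  1.355 ] tz -0.027 q7 -1.8057 tau7 -0.044 0.0366
1.66 32.23 [0.5136 0.2615 0.2174] [0.224  5.3105 2.8237] tz 0.046 q7 -1.6663 tau7 -0.038 0.0364
```

View pics/z20.png

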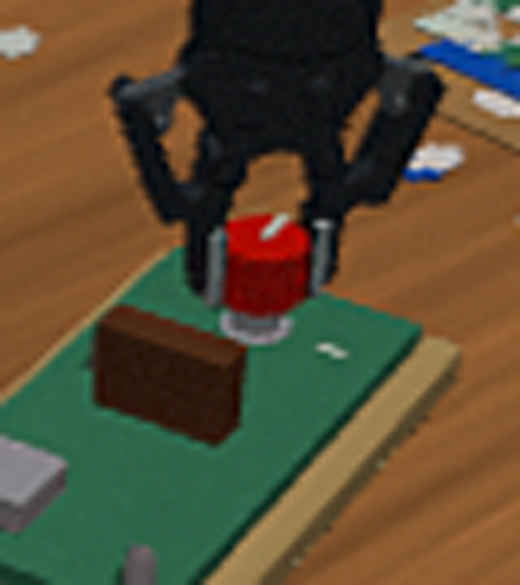

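View pics/z21.png

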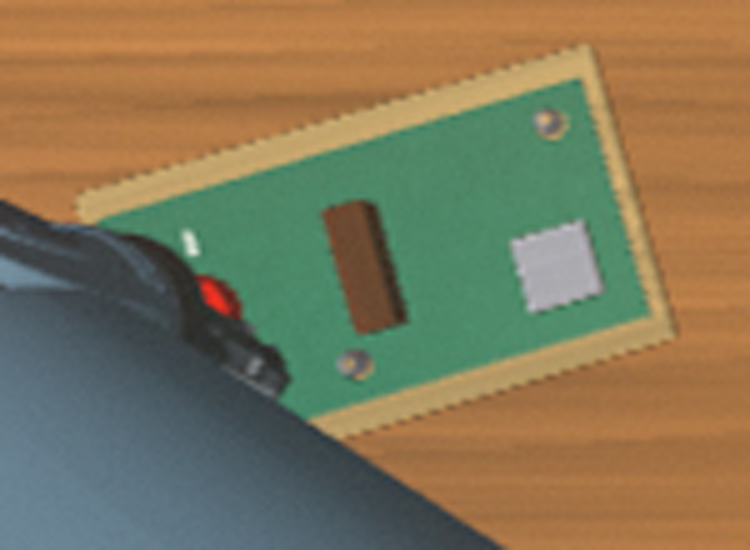

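```bash
python3 - <<'E'
from h import *
print(env.get_ft_force(),env.get_opening(),env.get_qd(),env.get_time())
print(env.hand_in())
E
```

```text
[0.0658 5.1528 2.358 ] 0.03652052717216937 [ 0.0002 -0.0005  0.0012  0.0001  0.0002 -0.0007  0.012 ] 32.3333
the job is handed in; nothing more can be done
None
```

The press is closed and I handed the job in at 32.3 s, with the gripper still holding the knob a quarter turn off its stop. `hand_in` gives no verdict, so these are my own checks.

- **Plate:** I picked it up by the bar handle and lowered it over both pins. It touched down with the tool at 0.2105 m, exactly 20 mm above its height on the table. In both cameras it lies flush, and both pins show through their holes in the top view.
- **Knob:** I screwed it clockwise about 3.24 rad, where the torque jumped from 0.06 to over 1 N m, which is the hard stop. I then backed it off about 1.57 rad, with at most a few thousandths of a radian of slip. In the last scene picture the index line points along plate +y, at right angles to the white mark, as it should a quarter turn up.
- **At hand-in:** the grip opening was 36.5 mm and about 5 N of sideways force remained, from a slight off-centre grip on the knob. The mug, glue bottle and tray were not touched, and force readings stayed below about 15 N.
- **What disagreed:**
  - The two cameras' ground positions differed by 5–9 mm, and heights measured from the two together came out about 6 mm low.
  - I therefore aligned the plate by looking at pin A through its hole in the top view, and used contact for the heights.
  - The screw-turn angle read from the first two pictures (3.2 to 3.26 rad) agreed with the measured stop.

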